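# Rebuild a two-layer battery pack

### The job

Rebuild the battery pack in the grey housing shell, from the bottom up: first the lime-green cell module, on it the orange insulating plate, then the blue cell module, and last the black cover, each lying flat, centred and lined up lengthwise with the housing. Set each part down without dropping it, and leave the rejected module with bare silver cells and all the other things where they are.

Things in the scene. Friction and masses are not known exactly. Their poses are not given: they have to be found in the camera images.
- housing: Target: mid-grey plastic shell, fixed, sizes in mm: outside 128 long (x) x 66 wide (y). Floor's upper face 6 above the table. Walls up to 16 above the table along both ends and 26 in from each corner; the long sides are open for 76 in the middle. Inside 120 x 58: 5 play round a 110 x 48 part. Black stripe inside. Origin: centre of its underside, x along its length, z up. Both ends alike.
- lime_module: Cell module: flat block, in mm 110 long (x) x 48 wide (y) x 20 high, six lime-green cells lying along x in a black holder, black bars across ends and middle, flat top and underside, about 160 g, loose on the table. Origin: centre of its underside; x along its length, z up. Both ends are alike. Grip it across the 48 mm width at its middle.
- orange_plate: Insulating plate: orange plastic slab, in mm 110 long (x) x 48 wide (y) x 8 thick, four darker cross stripes on top, about 50 g, loose on the table. Origin: centre of its underside; x along its length, z up. Both ends are alike. Can be gripped with the fingertips across the 48 mm width.
- blue_module: Cell module: flat block, in mm 110 long (x) x 48 wide (y) x 20 high, six blue cells lying along x in a black holder, black bars across ends and middle, flat top and underside, about 160 g, loose on the table. Origin: centre of its underside; x along its length, z up. Both ends are alike. Grip it across the 48 mm width at its middle.
- cover: Pack cover: black plastic slab, in mm 110 long (x) x 48 wide (y) x 12 thick including a raised rim, 4 wide and 2 high, round the top; shallow panel with four small steel screw heads; flat underside; about 70 g, loose on the table. Origin: centre of its underside; x along its length, z up. Both ends are alike. Grip it across the 48 mm width.
- bare_module: Rejected module, not to be used or shifted: same shape and size as the lime one (110 x 48 x 20 mm) but its cells are bare silver metal; loose. Origin: centre of its underside, x along its length.
- tape: Bystander: roll of yellow tape lying flat, 64 mm across, 44 mm hole, 19 mm high; loose. Origin: centre of its underside.
- screw_tin: Bystander: round red open tin of steel screws, 60 mm across, 26 mm high; loose. Origin: centre of its underside.
- spool: Bystander: spool of copper strip with white flanges, standing on a flange, 56 mm across, 34 mm high; loose. Origin: centre of its underside.
- screwdriver: Bystander: red-handled screwdriver, 170 mm long, 26 mm high, lying along its x axis with its handle towards -x, left of the work area; loose. Origin: on the table under its middle.
There are look-alikes about, which are no part of the job. Leave any red look-alike of the blue_module alone.

How it is judged:
By the outcome, as a careful person would: the job done as asked, in the order asked, and still so for the second after the job is handed in, with the robot touching nothing.
It also fails if it takes over 128 s, if anything falls off the work surface, if the arm or the gripper's body presses on something with over 40 N, if the wrist force passes 120 N, or if a joint passes its speed limit or range.

### The arm

A 6-joint arm with a two-finger parallel gripper is mounted at the origin on the work surface. World frame = base frame: x ahead of the robot, y to its left, z up, the work surface at z = 0. Lengths are in m, angles in rad, forces in N, time in s.
With the tool pointing down it reaches from about 0.425 to 0.925 m from the base axis. Payload 12.5 kg.
Tool frame: the origin (TCP) lies between the finger pads; the fingertips stand 14 mm ahead of it and the grasp point (between the pads) lies 5 mm behind it; z points along the fingers, y is the line along which they close (so a half turn about z gives the same grasp; the last joint's range is limited). The gripper opens to 85 mm and grips with 20 to 120 N. Pads are 22 mm wide; open, the fingers measure 114 mm over their backs; the gripper's body (76 mm by 85 mm) begins 54 mm behind the grasp point. The pads swing forward as they close: fully open they stand 13 mm farther back than shut.
Start: joints at [1.082, 0.491, 1.559, -0, 1.092, -0.106], TCP at [0.233, 0.58, 0.245] pointing down, gripper open.
Joint ranges: [-3.1, 3.1], [-0.84, 2.19], [0.05, 2.79], [-1.13, 4.28], [0.06, 2.93], [-2.69, 2.69]. Speed limits (rad/s): [2.22, 2.22, 2.79, 3.14, 3.14, 3.14].

### API

Orientations are given as a unit quaternion [w, x, y, z].
In Python, from plant import sense, read_camera, camera_model, hand_in, recognise gives the robot as it stands. The module is installed in compiled form; this text tells all that it offers.
- The arm moves only by the shell command python3 -m jog 'ROWS' [OPENING] [FORCE]. ROWS is a JSON list of rows, 1 to 20 of them, each of 4 numbers: dx, dy, dz in m, then a turn about the tool's z in rad; each row is the pose to reach, as a shift and turn from the pose commanded when the command began, along the tool's axes at that moment; what a row does not reach only later rows make up. A row lasts 1/12 s, in which the tool goes at most 0.0417 m and 0.125 rad, less where a joint would pass 70% of its speed; a pose out of reach is approached as far as the arm can. OPENING is the finger opening in m, set as the command begins (- or left out keeps the last). The fingers move at their own pace and stop on an object; FORCE is the grip in N (left out, the last holds). Time passes only in rows, so rows that do not move let the fingers close. It prints the time, the measured TCP pose, the force, the opening and the grip force at its end.
- sense(): the state, without advancing time (a new reading comes with each control period).
- read_camera(name): name is "scene" or "top"; returns the picture (420x560x3 uint8, red, green, blue); there is no depth.
- camera_model(name): a dict with "camera_matrix" (3x3 intrinsics, pixels), "R" (3x3) and "t" (3): a world point X has camera coordinates R X + t. Camera axes: x right, y down, z forward; pixel columns grow to the right and rows downward; lengths in m; the calibration is good to about 2 mm. A picture is of the moment at which its call begins. camera_model takes no time and is no camera call.
- hand_in(): hands the job in; it is judged then, once.
Trained networks look in the newest picture that a camera, given by its name, has taken for a name from the list of things; names that differ only in an ending like _2 or _b are one class to them, and where a whole thing is asked for, a point or a joint stands for the part that bears it (a point fixed in the world has none). Each returns a list of dicts, best first, with "score" (0 to 1); they miss things now and then, are a little off and sometimes report something else, mostly with a low value. They report only what shows in the picture. A call takes as long as a camera call. They do not tell look-alikes from the thing itself.
- recognise(target, camera): "rect" ([centre column, centre row, width, height] in pixels, round what is visible of it).
The state is a dict: "time": time; "qpos": joint angles; "joint_velocities": joint speeds; "joint_torque": joint torques, N m; "tool_pos": TCP position; "tool_rot": TCP orientation; "force": force on the tool from outside, world axes, zero at the start; "ft_torque": the same for the moment, N m; "gripper_width": finger opening in m; "grasp_force": force on a finger pad.
Only numpy, scipy, OpenCV 4.12 (cv2) and the standard library are available. Lean on these libraries where they do the work, as an engineer would, in place of code of your own. Each camera call takes 0.05 s, during which the arm holds its last target. There are 200 camera calls.

## Working session

There is one attempt and no reset: what is moved stays moved. The work goes in short steps, Python scripts to look and compute and a shell command to move; the robot and the scene stay as the last step left them, time stands still between calls to the robot, and variables do not carry over. Pictures are saved under pics/ and viewed, at most 14 in all, crops included, and the job is handed in when it is done.

```bash
mkdir -p pics; python3 - <<'E'
from plant import *
import cv2
for c in("scene","top"):
    im=read_camera(c); cv2.imwrite(f"pics/{c}0.png",im[:,:,::-1])
    m=camera_model(c); print(c,m)
    for n in "housing lime_module orange_plate blue_module cover bare_module".split():
        print(n,[( [round(v) for v in d['rect']],round(d['score'],2)) for d in recognise(n,c)])
s=sense();print(s['time'],s['tool_pos'],s['tool_rot'],s['gripper_width'])
E
```

```text
scene {'camera_matrix': array([[505.7877285 ,   0.        , 281.06847596],
       [  0.        , 505.7877285 , 211.16588461],
       [  0.        ,   0.        ,   1.        ]]), 'R': array([[ 0.38954976,  0.92100273,  0.00222528],
       [ 0.759343  , -0.31980455, -0.56667738],
       [-0.52119976,  0.22243878, -0.82393677]]), 't': array([-0.16122497, -0.40946962,  1.5960236 ])}
housing [([211, 211, 46, 48], 0.75)]
lime_module [([286, 231, 32, 46], 0.84)]
orange_plate []
blue_module [([112, 257, 44, 38], 0.91), ([171, 276, 27, 48], 0.57)]
cover [([406, 148, 47, 24], 0.75)]
bare_module [([312, 180, 38, 35], 0.62), ([212, 212, 45, 44], 0.62)]
top {'camera_matrix': array([[400.27416831,   0.        , 282.39837585],
       [  0.        , 400.27416831, 212.77487445],
       [  0.        ,   0.        ,   1.        ]]), 'R': array([[-0.01002535, -0.99975503,  0.01973248],
       [-0.99081961,  0.00727131, -0.13499494],
       [ 0.13481839, -0.0209047 , -0.99064978]]), 't': array([-0.05333388,  0.57243655,  0.95585575])}
housing [([344, 257, 42, 55], 0.75)]
lime_module [([284, 210, 19, 46], 0.55)]
orange_plate [([176, 208, 28, 46], 0.63)]
blue_module [([402, 202, 25, 47], 0.72), ([446, 247, 36, 42], 0.62)]
cover [([116, 260, 37, 47], 0.82), ([291, 266, 28, 28], 0.45)]
bare_module [([232, 259, 25, 42], 0.84)]
0.7 [0.23341564 0.57980144 0.24534895] [8.14509467e-06 1.90239016e-01 9.81737802e-01 6.69797570e-05] 0.08545135830009921
```

View pics/top0.png

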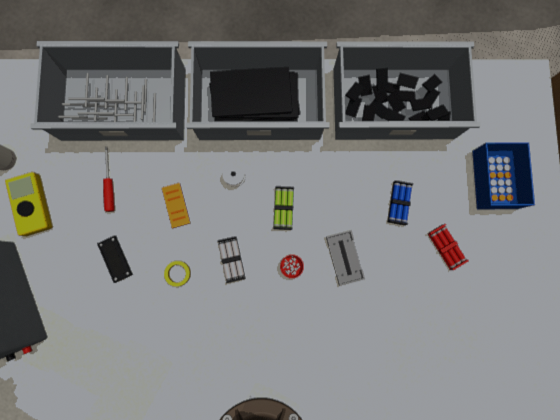

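View pics/scene0.png

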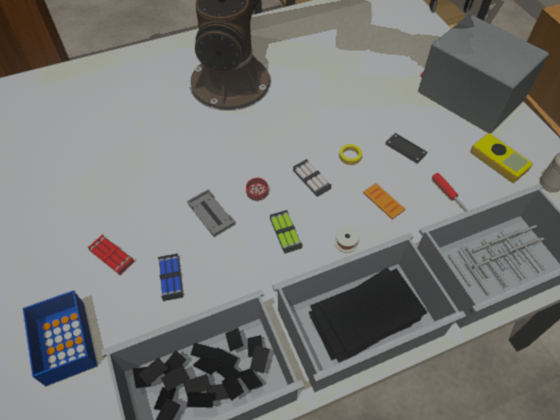

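The top view shows the lime module (284,208), orange plate (176,205), blue module (401,202), cover (115,258) and housing (345,258). The bare module is at (232,259) and the red look-alike at (448,247). All of them are also visible in the scene view. Next I'll fit boxes to the silhouettes in both views.

```bash
cat > h.py <<'E'
import numpy as np, cv2
from scipy.optimize import minimize
from scipy.spatial.transform import Rotation as Ro
from plant import *
def proj(c,P):
    m=camera_model(c); q=(m['R']@np.asarray(P,float).T).T+m['t']; q=q@m['camera_matrix'].T
    return q[:,:2]/q[:,2:]
def box(p,L,W,z0,H):
    x,y,a=p; c,s=np.cos(a),np.sin(a)
    return [[x+c*u*L/2-s*v*W/2,y+s*u*L/2+c*v*W/2,z] for z in(z0,z0+H) for u in(-1,1) for v in(-1,1)]
def back(c,uv,z):
    m=camera_model(c); d=m['R'].T@np.linalg.solve(m['camera_matrix'],[uv[0],uv[1],1]); o=-m['R'].T@m['t']
    return o+d*(z-o[2])/d[2]
def soft(im,roi,dark=90.):
    x0,y0,x1,y1=roi; a=im[y0:y1,x0:x1].astype(float)
    bg=np.median(np.concatenate([a[0],a[-1],a[:,0],a[:,-1]]),0)
    return np.clip((np.abs(a-bg).max(2)-20)/(dark-20),0,1), bg
def hullimg(pts,roi,S=6):
    x0,y0,x1,y1=roi; h=cv2.convexHull(pts.astype(np.float32))[:,0]
    q=((h-[x0,y0]+.5)*S-.5)*16
    I=np.zeros(((y1-y0)*S,(x1-x0)*S),np.float32); cv2.fillPoly(I,[np.round(q).astype(np.int32)],1.,shift=4)
    return cv2.resize(I,(x1-x0,y1-y0),interpolation=cv2.INTER_AREA)
def fit(masks,p0,L,W,z0,H):
    f=lambda p:sum(np.abs(hullimg(proj(c,box(p,L,W,z0,H)),r)-m).sum() for c,(m,r) in masks.items())
    best=None
    for da in(-.15,.15):
        s=np.array(p0)+[0,0,da]
        r=minimize(f,s,method='Nelder-Mead',options=dict(initial_simplex=np.array([s,s+[.008,0,0],s+[0,.008,0],s+[0,0,-1.6*da]]),xatol=1e-5,fatol=1e-3,maxiter=250))
        if best is None or r.fun<best.fun:best=r
    return best.x,best.fun
def fillmask(m):
    b=(m>.35).astype(np.uint8); n,l,st,_=cv2.connectedComponentsWithStats(cv2.morphologyEx(b,cv2.MORPH_CLOSE,np.ones((3,3))))
    k=1+np.argmax(st[1:,4]); blob=(l==k).astype(np.uint8)
    cs,_=cv2.findContours(blob,cv2.RETR_EXTERNAL,cv2.CHAIN_APPROX_NONE)
    F=np.zeros_like(blob); cv2.drawContours(F,[cv2.convexHull(cs[0])],-1,1,-1)
    inner=cv2.erode(F,np.ones((3,3))); out=np.where(inner>0,1.,m*(cv2.dilate(F,np.ones((3,3)))>0))
    return out
def go(x,y,z,yaw):
    "delta in tool axes; yaw = world direction wanted for tool x (mod pi)"
    s=sense(); w=s['tool_rot']; R=Ro.from_quat([w[1],w[2],w[3],w[0]]).as_matrix()
    d=R.T@(np.array([x,y,z])-s['tool_pos']); cur=np.arctan2(R[1,0],R[0,0])
    t=-(yaw-cur); t=(t+np.pi/2)%np.pi-np.pi/2
    print('t',round(s['time'],2),'tcp',np.round(s['tool_pos'],4),'yaw',round(cur,3),'q6',round(s['qpos'][5],2),'tilt',np.round(R[:,2],3),'\n ROW',np.round(d,4),round(t,4),'alt',round(t-np.sign(t)*np.pi,3))
E
cat > meas.py <<'E'
from h import *
D=dict(housing=((344,257),(211,212),.128,.066,.016),lime=((284,208),(286,231),.11,.048,.02),orange=((176,205),(383,200),.11,.048,.008),blue=((401,202),(170,276),.11,.048,.02),cover=((115,258),(406,148),.11,.048,.012))
I={c:read_camera(c) for c in('top','scene')}
vis=[]
for n,(a,b,L,W,H) in D.items():
    M={}
    for c,p in(('top',a),('scene',b)):
        k=36; r=(p[0]-k,p[1]-k,p[0]+k,p[1]+k); 
        if n=='lime'and c=='top': r=(284-30,208-30,284+30,208+30)
        m,bg=soft(I[c],r,60 if n=='housing' else 90); M[c]=(fillmask(m),r)
    p0=back('top',a,H/2); q=cv2.minAreaRect(np.argwhere(M['top'][0]>.5)[:,::-1].astype(np.float32))
    pts=cv2.boxPoints(q); e=max([pts[1]-pts[0],pts[2]-pts[1]],key=np.linalg.norm); e0=back('top',np.array(a)+e/2,0)-back('top',np.array(a)-e/2,0)
    p0=[p0[0],p0[1],np.arctan2(e0[1],e0[0])]
    P={}
    for c in M: P[c]=fit({c:M[c]},p0,L,W,0,H)
    fb=fit(M,p0,L,W,0,H)
    # height from two views: joint cost vs base height
    zs=np.arange(-.012,.0121,.004); cost=[fit(M,fb[0],L,W,z,H)[1] for z in zs]; k=np.polyfit(zs,cost,2)
    print(n,'top',np.round(P['top'][0],4),round(P['top'][1],1),'scene',np.round(P['scene'][0],4),round(P['scene'][1],1),'both',np.round(fb[0],4),round(fb[1],1),'z0',round(-k[1]/2/k[0],4))
    row=[]
    for c in M:
        m,r=M[c]; S=5; A=cv2.resize(I[c][r[1]:r[3],r[0]:r[2],::-1],(300,300),interpolation=cv2.INTER_NEAREST); s=300/(r[2]-r[0])
        h=cv2.convexHull(((proj(c,box(fb[0],L,W,0,H))-r[:2]+.5)*s).astype(np.float32)).astype(np.int32)
        cv2.polylines(A,[h],True,(255,0,255),1); row.append(cv2.resize(A,(160,160) if 0 else (155,155)) if 0 else A)
    vis.append(np.vstack(row))
cv2.imwrite('pics/fit.png',cv2.resize(np.hstack(vis),(800,320),interpolation=cv2.INTER_AREA))
E
python3 meas.py; python3 -c "from h import *;go(.5,0,.2,0)"
```

```text
t 0.8 tcp [0.2334 0.5798 0.2453] yaw 2.759 q6 -0.11 tilt [ 0.  0. -1.] 
 ROW [-0.4638 -0.4383  0.0453] -0.3827 alt 2.759Traceback (most recent call last):
  File "meas.py", line 18, in <module>
    zs=np.arange(-.012,.0121,.004); cost=[fit(M,fb[0],L,W,z,H)[1] for z in zs]; k=np.polyfit(zs,cost,2)
                                          ~~~^^^^^^^^^^^^^^^^^
  File "h.py", line 28, in fit
    r=minimize(f,s,method='Nelder-Mead',options=dict(initial_simplex=np.array([s,s+[.008,0,0],s+[0,.008,0],s+[0,0,-1.6*da]]),xatol=1e-5,fatol=1e-3,maxiter=250))
    res = _minimize_neldermead(fun, x0, args, callback, bounds=bounds,
                               **options)
    fxcc = func(xcc)
    fx = function(np.copy(x), *(wrapper_args + args))
  File "h.py", line 24, in <lambda>
    f=lambda p:sum(np.abs(hullimg(proj(c,box(p,L,W,z0,H)),r)-m).sum() for c,(m,r) in masks.items())
               ~~~^^^^^^^^^^^^^^^^^^^^^^^^^^^^^^^^^^^^^^^^^^^^^^^^^^^^^^^^^^^^^^^^^^^^^^^^^^^^^^^^^
  File "h.py", line 24, in <genexpr>
    f=lambda p:sum(np.abs(hullimg(proj(c,box(p,L,W,z0,H)),r)-m).sum() for c,(m,r) in masks.items())
                                  ~~~~^^^^^^^^^^^^^^^^^^^
  File "h.py", line 6, in proj
    m=camera_model(c); q=(m['R']@np.asarray(P,float).T).T+m['t']; q=q@m['camera_matrix'].T
ValueError: time passes only in moves, steps and waits
```

```bash
python3 - <<'E'
s=open('h.py').read()
s=s.replace("def proj","import functools\ncam=functools.lru_cache(None)(camera_model)\ndef proj",1).replace("m=camera_model(c)","m=cam(c)")
open('h.py','w').write(s)
E
time python3 meas.py
```

```text
housing top [ 0.4602 -0.2133 -2.9014] 58.1 scene [ 0.4578 -0.2158 -2.8911] 60.7 both [ 0.4593 -0.2143 -2.9022] 145.7 z0 -0.0015
lime top [ 0.5885 -0.0604 -0.0561] 21.4 scene [ 0.5862 -0.0612 -0.0606] 60.3 both [ 0.5876 -0.0606 -0.0565] 94.8 z0 -0.0003
orange top [ 0.5988  0.2155 -2.8691] 18.5 scene [ 0.5956  0.2152 -2.8733] 39.1 both [ 0.5976  0.215  -2.8742] 80.4 z0 0.0024
blue top [ 0.5998 -0.3616 -0.1938] 40.1 scene [ 0.5973 -0.3617 -0.1888] 38.4 both [ 0.5984 -0.3616 -0.1883] 92.9 z0 0.0008
cover top [ 0.4631  0.3637 -2.7051] 25.4 scene [ 0.4596  0.3636 -2.704 ] 34.5 both [ 0.4626  0.3635 -2.7053] 79.7 z0 0.0028
real	0m9.723s
user	0m7.790s
sys	0m0.169s
```

View pics/fit.png

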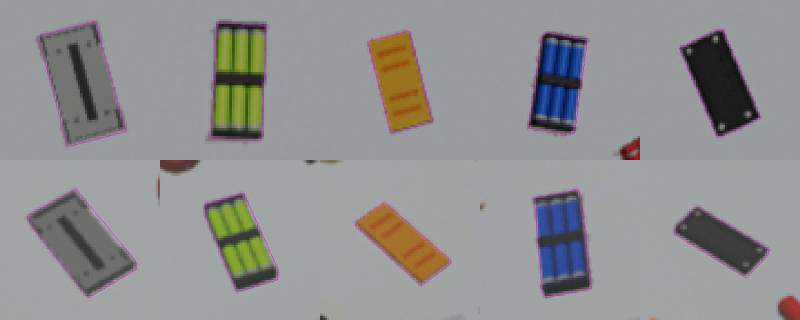

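The fits agree in both views, with base heights within 3 mm of the table. The cameras differ by about 2.5 mm in x, so I'll use the joint fit. Next step is to move above the lime module.

```bash
python3 -c "from h import *;go(.5876,-.0606,.12,-.0565)"
```

```text
t 0.9 tcp [0.2334 0.5798 0.2453] yaw 2.759 q6 -0.11 tilt [ 0.  0. -1.] 
 ROW [-0.5677 -0.4617  0.1253] -0.3263 alt 2.815
```

```bash
T='[-0.568,-0.462,0.125,-0.326]'; python3 -m jog '[[-0.568,-0.462,0.06,-0.326],[-0.568,-0.462,0.06,-0.326],[-0.568,-0.462,0.06,-0.326],[-0.568,-0.462,0.06,-0.326],[-0.568,-0.462,0.06,-0.326],[-0.568,-0.462,0.06,-0.326],[-0.568,-0.462,0.06,-0.326],[-0.568,-0.462,0.06,-0.326],[-0.568,-0.462,0.06,-0.326],[-0.568,-0.462,0.06,-0.326],[-0.568,-0.462,0.06,-0.326],[-0.568,-0.462,0.06,-0.326],[-0.568,-0.462,0.06,-0.326],[-0.568,-0.462,0.06,-0.326],[-0.568,-0.462,0.06,-0.326],[-0.568,-0.462,0.06,-0.326],[-0.568,-0.462,0.06,-0.326],[-0.568,-0.462,0.125,-0.326],[-0.568,-0.462,0.125,-0.326],[-0.568,-0.462,0.125,-0.326]]' 0.066 40; python3 -c "from h import *;go(.5876,-.0606,.018,-.0565)"
```

```text
time: 2.57
tool_pos: [0.5865, -0.0627, 0.1154]
tool_rot: [-0.003, 0.03, 1.0, 0.001]
force: [-1.2, -0.3, -0.6]
gripper_width: 0.0665
grasp_force: 0.0
t 2.57 tcp [ 0.5865 -0.0627  0.1154] yaw 3.082 q6 -1.73 tilt [-0.007  0.001 -1.   ] 
 ROW [-0.0017  0.002   0.0974] -0.0027 alt 3.139
```

```bash
python3 -m jog '[[0,0,0,0],[0,0,0.03,0],[0,0,0.06,0],[0,0,0.08,0],[0,0,0.09,0],[0,0,0.096,0],[0,0,0.1,0],[0,0,0.102,0],[0,0,0.102,0],[0,0,0.102,0]]'; python3 -c "
from h import *;go(.5876,-.0606,.018,-.0565)
for c in('top','scene'):
    im=read_camera(c);u,v=proj(c,[[.5876,-.0606,.03]])[0].astype(int);cv2.imwrite(f'pics/g_{c}.png',cv2.resize(im[v-50:v+50,u-50:u+50,::-1],(400,400),interpolation=2))
cv2.imwrite('pics/g.png',np.hstack([cv2.imread('pics/g_top.png'),cv2.imread('pics/g_scene.png')]))"
```

```text
time: 3.4
tool_pos: [0.5882, -0.0609, 0.0193]
tool_rot: [0.001, 0.028, 1.0, -0.0]
force: [0.3, -0.2, -0.6]
gripper_width: 0.0662
grasp_force: 0.0
t 3.4 tcp [ 0.5882 -0.0609  0.0193] yaw 3.085 q6 -1.73 tilt [ 0.001 -0.    -1.   ] 
 ROW [0.0006 0.0003 0.0013] -0.0002 alt 3.141
```

View pics/g.png

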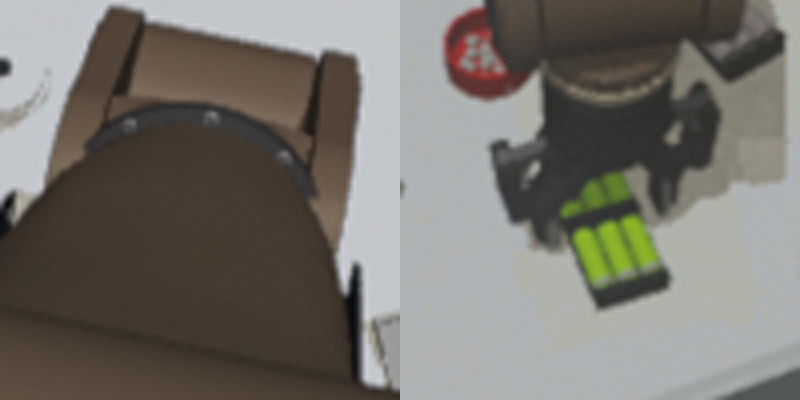

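The scene view shows the fingers on either side of the lime module, near crop pixel (610,210), at its middle bar. I'll close and lift.

```bash
python3 -m jog '[[0,0,0,0],[0,0,0,0],[0,0,0,0],[0,0,0,0],[0,0,0,0],[0,0,0,0]]' 0.03 50; python3 -m jog '[[0,0,-0.003,0],[0,0,-0.01,0],[0,0,-0.025,0],[0,0,-0.05,0],[0,0,-0.08,0],[0,0,-0.102,0],[0,0,-0.102,0]]';  python3 -c "from h import *;go(.4593,-.2143,.12,.2394)"
```

```text
time: 4.0
tool_pos: [0.5879, -0.061, 0.019]
tool_rot: [0.0, 0.028, 1.0, -0.0]
force: [-3.3, -0.1, 7.2]
gripper_width: 0.0465
grasp_force: 51.9
time: 4.58
tool_pos: [0.5893, -0.0612, 0.1249]
tool_rot: [0.003, 0.028, 1.0, -0.001]
force: [-0.5, 0.2, -1.8]
gripper_width: 0.0467
grasp_force: 51.8
t 4.58 tcp [ 0.5893 -0.0612  0.1249] yaw 3.085 q6 -1.73 tilt [ 0.006 -0.001 -1.   ] 
 ROW [ 0.1212 -0.1602  0.0043] -0.2961 alt 2.845
```

```bash
python3 -m jog '[[0.015,-0.02,0,-0.04],[0.04,-0.05,0,-0.1],[0.065,-0.085,0,-0.18],[0.09,-0.12,0,-0.24],[0.108,-0.145,0,-0.28],[0.116,-0.156,0,-0.296],[0.1194,-0.1607,0,-0.296],[0.1194,-0.1607,0,-0.296],[0.1194,-0.1607,0,-0.296],[0.1194,-0.1607,0,-0.296]]'; python3 -c "
from h import *;go(.4593,-.2143,.024,.2394)
for c in('top','scene'):
    im=read_camera(c);u,v=proj(c,[[.4593,-.2143,.05]])[0].astype(int);cv2.imwrite(f'pics/g_{c}.png',cv2.resize(im[v-50:v+50,u-50:u+50,::-1],(400,400),interpolation=2))
cv2.imwrite('pics/g2.png',np.hstack([cv2.imread('pics/g_top.png'),cv2.imread('pics/g_scene.png')]))"
```

```text
time: 5.42
tool_pos: [0.4601, -0.2137, 0.1202]
tool_rot: [0.0, -0.12, 0.993, 0.0]
force: [-0.8, 0.4, -0.9]
gripper_width: 0.0468
grasp_force: 51.8
t 5.42 tcp [ 0.4601 -0.2137  0.1202] yaw -2.902 q6 -2.38 tilt [ 0.  0. -1.] 
 ROW [ 0.0009 -0.0004  0.0962] 0.0004 alt -3.141
```

View pics/g2.png

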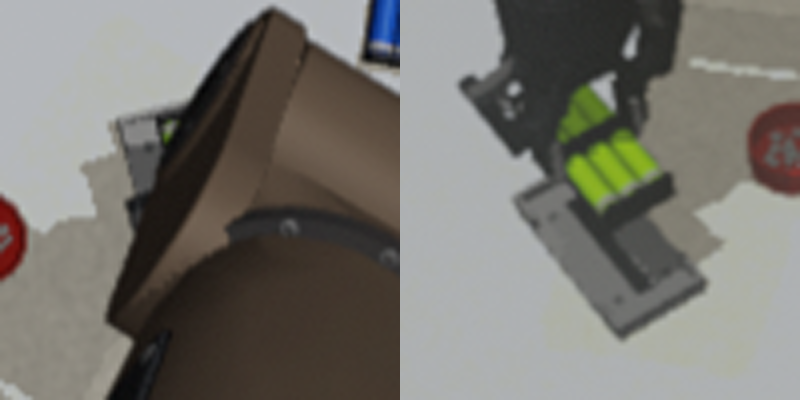

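```bash
python3 -m jog '[[0.0009,-0.0004,0.02,0],[0.0009,-0.0004,0.045,0],[0.0009,-0.0004,0.065,0],[0.0009,-0.0004,0.08,0],[0.0009,-0.0004,0.087,0],[0.0009,-0.0004,0.091,0],[0.0009,-0.0004,0.093,0],[0.0009,-0.0004,0.094,0],[0.0009,-0.0004,0.094,0],[0.0009,-0.0004,0.094,0]]'; python3 -m jog '[[0,0,0.0005,0],[0,0,0.001,0],[0,0,0.0015,0],[0,0,0.0015,0]]';  python3 -c "from h import *;go(.4593,-.2143,.024,.2394)"
```

```text
time: 6.35
tool_pos: [0.4589, -0.2153, 0.0269]
tool_rot: [0.0, -0.119, 0.993, -0.0]
force: [0.1, -0.5, -1.4]
gripper_width: 0.0467
grasp_force: 51.8
time: 6.68
tool_pos: [0.4587, -0.2153, 0.025]
tool_rot: [0.0, -0.119, 0.993, -0.0]
force: [-0.7, 0.9, 1.9]
gripper_width: 0.0464
grasp_force: 52.2
t 6.68 tcp [ 0.4587 -0.2153  0.025 ] yaw -2.902 q6 -2.38 tilt [ 0. -0. -1.] 
 ROW [-0.0008  0.0008  0.001 ] -0.0002 alt 3.141
```

```bash
python3 -m jog '[[0,0,0,0],[0,0,0,0],[0,0,0,0],[0,0,0,0],[0,0,-0.01,0],[0,0,-0.03,0],[0,0,-0.06,0],[0,0,-0.1,0],[0,0,-0.1,0],[0,0,-0.1,0]]' 0.066; python3 -c "from h import *;go(.5976,.215,.12,.2674)"
```

```text
time: 7.52
tool_pos: [0.4593, -0.2155, 0.1273]
tool_rot: [0.002, -0.119, 0.993, -0.001]
force: [-0.3, 0.4, -0.0]
gripper_width: 0.0658
grasp_force: 0.0
t 7.52 tcp [ 0.4593 -0.2155  0.1273] yaw -2.902 q6 -2.38 tilt [ 0.004 -0.002 -1.   ] 
 ROW [-0.2364  0.3855  0.0068] -0.0281 alt 3.114
```

```bash
python3 -m jog '[[-0.015,0.025,0,-0.028],[-0.04,0.06,0,-0.028],[-0.06,0.095,0,-0.028],[-0.08,0.13,0,-0.028],[-0.1,0.165,0,-0.028],[-0.12,0.2,0,-0.028],[-0.14,0.235,0,-0.028],[-0.16,0.27,0,-0.028],[-0.185,0.305,0,-0.028],[-0.21,0.34,0,-0.028],[-0.227,0.37,0,-0.028],[-0.236,0.385,0.005,-0.028],[-0.236,0.385,0.005,-0.028],[-0.236,0.385,0.005,-0.028],[-0.236,0.385,0.005,-0.028]]'
cat > chk.py <<'E'
import sys
from h import *
# placed part vs housing: project expected box outlines at housing pose, per camera pose of housing
Z0,H=float(sys.argv[1]),float(sys.argv[2]); name=sys.argv[3]
HP=dict(top=(.4602,-.2133,.2402),scene=(.4578,-.2158,.2394))
o=[]
for c in HP:
    im=read_camera(c); u,v=proj(c,[[*HP[c][:2],Z0+H]])[0].astype(int); k=40
    A=cv2.resize(im[v-k:v+k,u-k:u+k,::-1],(400,400),interpolation=cv2.INTER_CUBIC)
    B=A.copy(); q=((proj(c,box(HP[c],.11,.048,Z0,H))-[u-k,v-k]+.5)*5).astype(int)[[4,5,7,6]]
    cv2.polylines(B,[q],True,(255,0,255),1)
    o.append(B)
cv2.imwrite(f'pics/{name}.png',np.hstack(o))
E
python3 chk.py .006 .02 c1;python3 -c "from h import *;go(.5976,.215,.016,.2674)"
```

```text
time: 8.77
tool_pos: [0.596, 0.2137, 0.1191]
tool_rot: [-0.001, -0.133, 0.991, -0.0]
force: [-0.3, 0.0, 0.6]
gripper_width: 0.066
grasp_force: 0.0
t 8.87 tcp [0.5965 0.2133 0.1197] yaw -2.876 q6 -1.6 tilt [-0.001 -0.    -1.   ] 
 ROW [-0.0016  0.0013  0.1037] -0.0017 alt 3.14
```

View pics/c1.png

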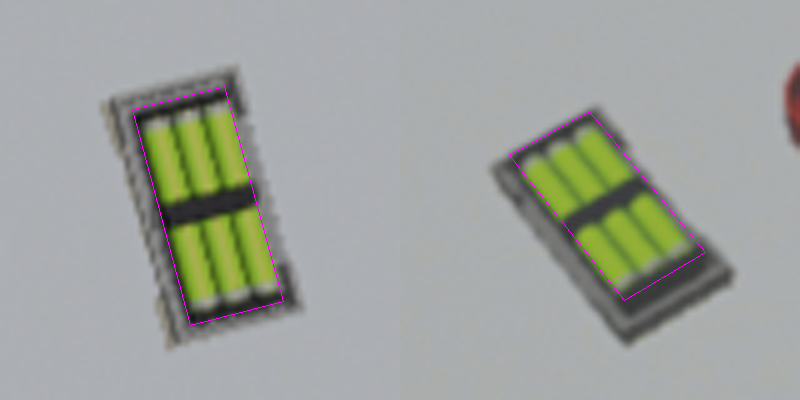

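The lime module is centred in the housing to within about 1 mm; its outline matches in both views. Next is the plate.

```bash
python3 -m jog '[[-0.0016,0.0013,0.02,-0.0017],[-0.0016,0.0013,0.05,-0.0017],[-0.0016,0.0013,0.075,-0.0017],[-0.0016,0.0013,0.09,-0.0017],[-0.0016,0.0013,0.098,-0.0017],[-0.0016,0.0013,0.102,-0.0017],[-0.0016,0.0013,0.104,-0.0017],[-0.0016,0.0013,0.105,-0.0017],[-0.0016,0.0013,0.105,-0.0017],[-0.0016,0.0013,0.105,-0.0017]]'; python3 -m jog '[[0,0,0,0],[0,0,0,0],[0,0,0,0],[0,0,0,0],[0,0,0,0],[0,0,0,0]]' 0.03 30
```

```text
time: 9.7
tool_pos: [0.5983, 0.2165, 0.0157]
tool_rot: [0.001, -0.134, 0.991, 0.0]
force: [0.1, 0.1, 0.1]
gripper_width: 0.0662
grasp_force: 0.0
time: 10.2
tool_pos: [0.5981, 0.2166, 0.0157]
tool_rot: [0.001, -0.134, 0.991, 0.0]
force: [-1.4, 0.1, 4.6]
gripper_width: 0.0469
grasp_force: 30.3
```

```bash
python3 -m jog '[[0,0,-0.003,0],[0,0,-0.01,0],[0,0,-0.025,0],[0,0,-0.05,0],[0,0,-0.08,0],[0,0,-0.105,0],[0,0,-0.115,0],[0,0,-0.115,0],[0,0,-0.115,0]]';  python3 -c "
from h import *
go(.459,-.215,.13,.2394)
im=read_camera('scene');u,v=proj('scene',[[.598,.2166,.12]])[0].astype(int);cv2.imwrite('pics/o.png',cv2.resize(im[v-50:v+50,u-50:u+50,::-1],(500,500),interpolation=2))"
```

```text
time: 10.95
tool_pos: [0.5977, 0.2164, 0.1296]
tool_rot: [0.0, -0.134, 0.991, 0.0]
force: [0.3, -0.1, -1.4]
gripper_width: 0.0466
grasp_force: 31.0
t 10.95 tcp [0.5977 0.2164 0.1296] yaw -2.873 q6 -1.6 tilt [ 0.  0. -1.] 
 ROW [ 0.2484 -0.379  -0.0005] 0.0296 alt -3.112
```

View pics/o.png

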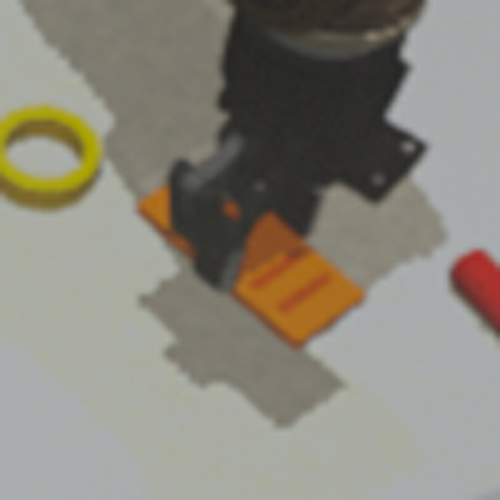

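The plate is gripped level at its middle, near (230,250) in the crop. I'll carry it to the housing.

```bash
python3 -m jog '[[0.01,-0.015,0,0.01],[0.03,-0.045,0,0.029],[0.05,-0.075,0,0.029],[0.075,-0.11,0,0.029],[0.1,-0.145,0,0.029],[0.12,-0.18,0,0.029],[0.14,-0.215,0,0.029],[0.16,-0.25,0,0.029],[0.185,-0.285,0,0.029],[0.21,-0.32,0,0.029],[0.23,-0.35,0,0.029],[0.242,-0.37,0,0.029],[0.248,-0.379,0,0.029],[0.248,-0.379,0,0.029],[0.248,-0.379,0,0.029],[0.248,-0.379,0,0.029],[0.248,-0.379,0,0.029]]';  python3 -c "
from h import *
go(.459,-.215,.0425,.2394)"
```

```text
time: 12.42
tool_pos: [0.4598, -0.2135, 0.1295]
tool_rot: [-0.0, -0.121, 0.993, 0.0]
force: [-0.1, -0.1, 0.6]
gripper_width: 0.047
grasp_force: 31.0
t 12.42 tcp [ 0.4598 -0.2135  0.1295] yaw -2.9 q6 -2.38 tilt [-0.001  0.001 -1.   ] 
 ROW [ 0.0011 -0.0013  0.087 ] 0.0022 alt -3.139
```

```bash
python3 -m jog '[[0.0011,-0.0013,0.02,0.002],[0.0011,-0.0013,0.045,0.002],[0.0011,-0.0013,0.062,0.002],[0.0011,-0.0013,0.073,0.002],[0.0011,-0.0013,0.08,0.002],[0.0011,-0.0013,0.084,0.002],[0.0011,-0.0013,0.0855,0.002],[0.0011,-0.0013,0.086,0.002],[0.0011,-0.0013,0.086,0.002],[0.0011,-0.0013,0.086,0.002]]';python3 -m jog '[[0,0,0.0005,0],[0,0,0.001,0],[0,0,0.0015,0],[0,0,0.0015,0]]';  python3 -c "from h import *;go(.459,-.215,.0417,.2394)"
```

```text
time: 13.25
tool_pos: [0.459, -0.2164, 0.0444]
tool_rot: [0.0, -0.119, 0.993, -0.0]
force: [-0.7, -0.8, -0.7]
gripper_width: 0.0463
grasp_force: 31.0
time: 13.58
tool_pos: [0.4588, -0.2164, 0.0423]
tool_rot: [0.0, -0.119, 0.993, 0.0]
force: [-0.2, 0.3, -0.8]
gripper_width: 0.0466
grasp_force: 31.0
t 13.58 tcp [ 0.4588 -0.2164  0.0423] yaw -2.904 q6 -2.38 tilt [ 0.  0. -1.] 
 ROW [-0.0006  0.0013  0.0006] -0.0016 alt 3.14
```

```bash
python3 -m jog '[[0,0.001,0,0],[-0.0004,0.0013,0.0003,0],[-0.0004,0.0013,0.0006,0],[-0.0004,0.0013,0.001,0],[-0.0004,0.0013,0.001,0],[-0.0004,0.0013,0.001,0]]';python3 -c "from h import *;go(.459,-.215,.0417,.2394)"
```

```text
time: 14.08
tool_pos: [0.4588, -0.2149, 0.0417]
tool_rot: [0.0, -0.119, 0.993, 0.0]
force: [-0.9, 1.0, 5.9]
gripper_width: 0.0466
grasp_force: 31.8
t 14.08 tcp [ 0.4588 -0.2149  0.0417] yaw -2.904 q6 -2.38 tilt [ 0.  0. -1.] 
 ROW [-0.0001 -0.0001 -0.    ] -0.0015 alt 3.14
```

Contact. I'll release, rise, and head for the blue module.

```bash
python3 -m jog '[[0,0,0,0],[0,0,0,0],[0,0,0,0],[0,0,0,0],[0,0,-0.01,0],[0,0,-0.03,0],[0,0,-0.06,0],[0,0,-0.088,0],[0,0,-0.088,0],[0,0,-0.088,0],[0,0,-0.088,0]]' 0.066; python3 -c "from h import *;go(.5984,-.3616,.13,-.1883)"
```

```text
time: 15.0
tool_pos: [0.4586, -0.2148, 0.1293]
tool_rot: [0.0, -0.119, 0.993, 0.0]
force: [-0.3, -1.0, -1.0]
gripper_width: 0.0663
grasp_force: 0.0
t 15.0 tcp [ 0.4586 -0.2148  0.1293] yaw -2.904 q6 -2.38 tilt [ 0.  0. -1.] 
 ROW [-0.1012 -0.1756 -0.0007] 0.4262 alt -2.715
```

```bash
python3 -m jog '[[-0.01,-0.02,0,0.06],[-0.03,-0.05,0,0.15],[-0.05,-0.085,0,0.25],[-0.07,-0.12,0,0.34],[-0.088,-0.15,0,0.4],[-0.097,-0.168,0,0.42],[-0.101,-0.1756,0,0.426],[-0.101,-0.1756,0,0.426],[-0.101,-0.1756,0,0.426],[-0.101,-0.1756,0,0.426]]'; python3 chk.py .026 .008 c2; python3 -c "from h import *;go(.5984,-.3616,.019,-.1883)"
```

```text
time: 15.83
tool_pos: [0.5975, -0.3607, 0.1287]
tool_rot: [-0.001, 0.093, 0.996, 0.001]
force: [0.3, -0.6, -0.4]
gripper_width: 0.0659
grasp_force: 0.0
t 15.93 tcp [ 0.5978 -0.3609  0.1294] yaw 2.954 q6 -2.02 tilt [-0.  0. -1.] 
 ROW [-0.0007 -0.0006  0.1104] 0.0011 alt -3.141
```

View pics/c2.png

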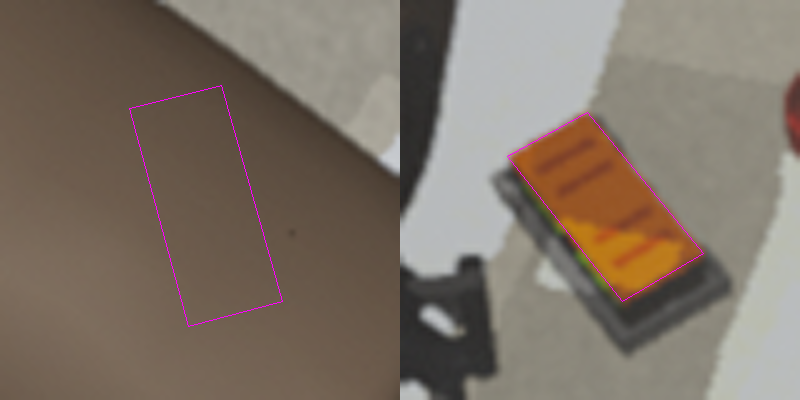

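The plate matches the expected outline in the scene view. I'll grasp the blue module now.

```bash
python3 -m jog '[[-0.0007,-0.0006,0.02,0],[-0.0007,-0.0006,0.05,0],[-0.0007,-0.0006,0.08,0],[-0.0007,-0.0006,0.097,0],[-0.0007,-0.0006,0.105,0],[-0.0007,-0.0006,0.109,0],[-0.0007,-0.0006,0.111,0],[-0.0007,-0.0006,0.111,0],[-0.0007,-0.0006,0.111,0],[-0.0007,-0.0006,0.111,0]]'; python3 -m jog '[[0,0,0,0],[0,0,0,0],[0,0,0,0],[0,0,0,0],[0,0,0,0],[0,0,0,0]]' 0.03 50;python3 -c "from h import *;go(.5984,-.3616,.019,-.1883)"; python3 -m jog '[[0,0,-0.003,0],[0,0,-0.01,0],[0,0,-0.025,0],[0,0,-0.05,0],[0,0,-0.08,0],[0,0,-0.105,0],[0,0,-0.125,0],[0,0,-0.13,0],[0,0,-0.13,0],[0,0,-0.13,0],[0,0,-0.13,0]]';  python3 -c "from h import *;go(.459,-.215,.15,.2394)"
```

```text
time: 16.77
tool_pos: [0.5994, -0.3628, 0.0195]
tool_rot: [0.001, 0.094, 0.996, -0.0]
force: [0.1, 0.3, 0.4]
gripper_width: 0.0658
grasp_force: 0.0
time: 17.27
tool_pos: [0.5993, -0.3628, 0.0193]
tool_rot: [0.001, 0.094, 0.996, -0.0]
force: [-1.3, 0.2, 6.2]
gripper_width: 0.0468
grasp_force: 52.6
t 17.27 tcp [ 0.5993 -0.3628  0.0193] yaw 2.954 q6 -2.02 tilt [ 0.001 -0.001 -1.   ] 
 ROW [0.0011 0.001  0.0003] 0.0002 alt -3.141
time: 18.18
tool_pos: [0.5984, -0.3622, 0.1468]
tool_rot: [-0.001, 0.094, 0.996, 0.001]
force: [-0.3, -0.4, -2.3]
gripper_width: 0.0466
grasp_force: 51.8
t 18.18 tcp [ 0.5984 -0.3622  0.1468] yaw 2.953 q6 -2.02 tilt [-0.002  0.001 -1.   ] 
 ROW [ 0.1645  0.1185 -0.0027] -0.4276 alt 2.714
```

```bash
python3 -m jog '[[0.015,0.011,0,-0.05],[0.04,0.03,0,-0.12],[0.07,0.05,0,-0.2],[0.1,0.072,0,-0.29],[0.125,0.09,0,-0.36],[0.145,0.105,0,-0.41],[0.158,0.114,0,-0.427],[0.1635,0.118,0,-0.4276],[0.1635,0.118,0,-0.4276],[0.1635,0.118,0,-0.4276],[0.1635,0.118,0,-0.4276],[0.1635,0.118,0,-0.4276]]';python3 -c "from h import *;go(.4601,-.2147,.0545,.2394)"
```

```text
time: 19.18
tool_pos: [0.461, -0.2168, 0.148]
tool_rot: [0.0, -0.119, 0.993, -0.0]
force: [-0.2, 0.0, -2.2]
gripper_width: 0.0467
grasp_force: 51.8
t 19.18 tcp [ 0.461  -0.2168  0.148 ] yaw -2.903 q6 -2.38 tilt [ 0. -0. -1.] 
 ROW [0.0004 0.0023 0.0935] -0.0007 alt 3.141
```

```bash
python3 -m jog '[[0.0004,0.0023,0.02,0],[0.0004,0.0023,0.045,0],[0.0004,0.0023,0.065,0],[0.0004,0.0023,0.077,0],[0.0004,0.0023,0.084,0],[0.0004,0.0023,0.088,0],[0.0004,0.0023,0.09,0],[0.0004,0.0023,0.091,0],[0.0004,0.0023,0.091,0],[0.0004,0.0023,0.091,0]]';python3 -c "from h import *;go(.4601,-.2147,.0533,.2394)"
```

```text
time: 20.02
tool_pos: [0.4597, -0.2141, 0.0579]
tool_rot: [0.0, -0.119, 0.993, -0.0]
force: [1.0, 0.1, -1.5]
gripper_width: 0.0466
grasp_force: 51.7
t 20.02 tcp [ 0.4597 -0.2141  0.0579] yaw -2.902 q6 -2.38 tilt [ 0.001 -0.    -1.   ] 
 ROW [-0.0002 -0.0007  0.0046] 0.0 alt -3.142
```

```bash
python3 -m jog '[[-0.0002,-0.0007,0.001,0],[-0.0002,-0.0007,0.002,0],[-0.0002,-0.0007,0.003,0],[-0.0002,-0.0007,0.0036,0],[-0.0002,-0.0007,0.004,0],[-0.0002,-0.0007,0.0043,0],[-0.0002,-0.0007,0.0043,0],[-0.0002,-0.0007,0.0043,0]]';python3 -c "from h import *;go(.4601,-.2147,.0533,.2394)"
```

```text
time: 20.68
tool_pos: [0.4598, -0.2145, 0.0533]
tool_rot: [0.0, -0.12, 0.993, -0.0]
force: [-2.3, 0.3, 5.1]
gripper_width: 0.0469
grasp_force: 52.5
t 20.68 tcp [ 0.4598 -0.2145  0.0533] yaw -2.902 q6 -2.38 tilt [ 0. -0. -1.] 
 ROW [-0.0002 -0.0002 -0.    ] 0.0002 alt -3.141
```

```bash
python3 -m jog '[[0,0,0,0],[0,0,0,0],[0,0,0,0],[0,0,0,0],[0,0,-0.01,0],[0,0,-0.03,0],[0,0,-0.06,0],[0,0,-0.097,0],[0,0,-0.097,0],[0,0,-0.097,0],[0,0,-0.097,0]]' 0.066; python3 -c "from h import *;go(.4626,.3635,.15,.4363)"
```

```text
time: 21.6
tool_pos: [0.4597, -0.2145, 0.1502]
tool_rot: [0.0, -0.119, 0.993, -0.0]
force: [-0.6, -0.4, 0.0]
gripper_width: 0.0658
grasp_force: 0.0
t 21.6 tcp [ 0.4597 -0.2145  0.1502] yaw -2.902 q6 -2.38 tilt [ 0. -0. -1.] 
 ROW [-1.399e-01  5.608e-01  1.000e-04] -0.1968 alt 2.945
```

```bash
python3 -m jog '[[-0.005,0.02,0,-0.02],[-0.012,0.05,0,-0.05],[-0.02,0.085,0,-0.08],[-0.03,0.12,0,-0.1],[-0.04,0.16,0,-0.12],[-0.05,0.2,0,-0.14],[-0.06,0.24,0,-0.16],[-0.07,0.28,0,-0.18],[-0.08,0.32,0,-0.1968],[-0.09,0.36,0,-0.1968],[-0.1,0.4,0,-0.1968],[-0.11,0.44,0,-0.1968],[-0.12,0.48,0,-0.1968],[-0.129,0.515,0,-0.1968],[-0.135,0.542,0,-0.1968],[-0.14,0.561,0,-0.1968],[-0.14,0.561,0,-0.1968],[-0.14,0.561,0,-0.1968],[-0.14,0.561,0,-0.1968]]'; python3 chk.py .034 .02 c3; python3 -c "from h import *;go(.4626,.3635,.016,.4363)"
```

```text
time: 23.18
tool_pos: [0.4623, 0.3628, 0.149]
tool_rot: [-0.001, -0.216, 0.976, -0.0]
force: [0.1, -0.8, -0.4]
gripper_width: 0.0658
grasp_force: 0.0
t 23.28 tcp [0.4627 0.3625 0.1496] yaw -2.706 q6 -1.45 tilt [-0.001 -0.001 -1.   ] 
 ROW [-0.0004  0.001   0.1336] -0.0011 alt 3.141
```

View pics/c3.png

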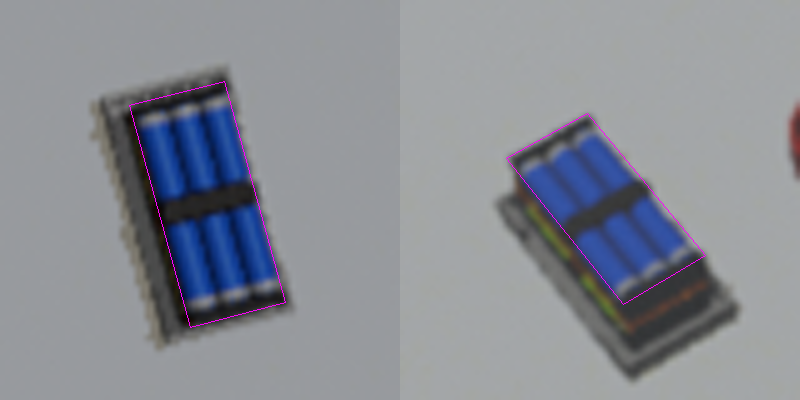

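The blue module is aligned on the stack in both views. Next is the cover.

```bash
python3 -m jog '[[-0.0004,0.001,0.02,0],[-0.0004,0.001,0.05,0],[-0.0004,0.001,0.08,0],[-0.0004,0.001,0.105,0],[-0.0004,0.001,0.12,0],[-0.0004,0.001,0.128,0],[-0.0004,0.001,0.132,0],[-0.0004,0.001,0.1335,0],[-0.0004,0.001,0.1335,0],[-0.0004,0.001,0.1335,0]]'; python3 -m jog '[[0,0,0,0],[0,0,0,0],[0,0,0,0],[0,0,0,0],[0,0,0,0],[0,0,0,0]]' 0.03 35;python3 -c "from h import *;go(.4626,.3635,.016,.4363)"; python3 -m jog '[[0,0,-0.003,0],[0,0,-0.01,0],[0,0,-0.025,0],[0,0,-0.05,0],[0,0,-0.08,0],[0,0,-0.11,0],[0,0,-0.13,0],[0,0,-0.135,0],[0,0,-0.135,0],[0,0,-0.135,0],[0,0,-0.135,0]]';  python3 -c "from h import *;go(.459,-.215,.15,.2394)"
```

```text
time: 24.12
tool_pos: [0.4632, 0.3648, 0.0175]
tool_rot: [0.001, -0.216, 0.976, 0.0]
force: [0.1, -0.2, 0.8]
gripper_width: 0.0661
grasp_force: 0.0
time: 24.62
tool_pos: [0.463, 0.365, 0.0176]
tool_rot: [0.001, -0.217, 0.976, 0.0]
force: [-1.4, -1.7, 5.9]
gripper_width: 0.0466
grasp_force: 35.6
t 24.62 tcp [0.463  0.365  0.0176] yaw -2.705 q6 -1.45 tilt [ 0.001  0.001 -1.   ] 
 ROW [ 0.001  -0.0012  0.0016] 0.0002 alt -3.141
time: 25.53
tool_pos: [0.4622, 0.3644, 0.1502]
tool_rot: [-0.001, -0.216, 0.976, -0.0]
force: [0.4, -0.1, -0.7]
gripper_width: 0.0466
grasp_force: 36.5
t 25.53 tcp [0.4622 0.3644 0.1502] yaw -2.705 q6 -1.45 tilt [-0.002 -0.001 -1.   ] 
 ROW [ 0.2477 -0.5238  0.0008] 0.1969 alt -2.945
```

```bash
python3 -m jog '[[0.008,-0.018,0,0.02],[0.02,-0.045,0,0.05],[0.035,-0.075,0,0.08],[0.05,-0.11,0,0.1],[0.067,-0.145,0,0.12],[0.084,-0.18,0,0.14],[0.1,-0.215,0,0.16],[0.118,-0.25,0,0.18],[0.134,-0.285,0,0.1969],[0.15,-0.32,0,0.1969],[0.167,-0.355,0,0.1969],[0.184,-0.39,0,0.1969],[0.2,-0.425,0,0.1969],[0.216,-0.46,0,0.1969],[0.23,-0.488,0,0.1969],[0.24,-0.51,0,0.1969],[0.2467,-0.5238,0,0.1969],[0.2467,-0.5238,0,0.1969],[0.2467,-0.5238,0,0.1969],[0.2467,-0.5238,0,0.1969]]'; python3 -m jog '[[0,0,0,0],[0,0,0,0]]'; python3 -c "from h import *;go(.460,-.2147,.0735,.2394)"
```

```text
time: 27.2
tool_pos: [0.46, -0.2134, 0.1507]
tool_rot: [-0.001, -0.119, 0.993, 0.001]
force: [-0.2, 0.2, -1.4]
gripper_width: 0.0467
grasp_force: 36.4
time: 27.37
tool_pos: [0.4605, -0.2133, 0.1513]
tool_rot: [-0.0, -0.12, 0.993, 0.0]
force: [0.2, 0.7, -0.8]
gripper_width: 0.0471
grasp_force: 36.4
t 27.37 tcp [ 0.4605 -0.2133  0.1513] yaw -2.901 q6 -2.38 tilt [-0.  0. -1.] 
 ROW [ 0.0008 -0.0013  0.0778] 0.0013 alt -3.14
```

```bash
python3 -m jog '[[0.0008,-0.001,0.02,0.001],[0.0008,-0.001,0.04,0.001],[0.0008,-0.001,0.055,0.001],[0.0008,-0.001,0.065,0.001],[0.0008,-0.001,0.071,0.001],[0.0008,-0.001,0.074,0.001],[0.0008,-0.001,0.0755,0.001],[0.0008,-0.001,0.076,0.001],[0.0008,-0.001,0.076,0.001],[0.0008,-0.001,0.076,0.001]]';python3 -c "from h import *;go(.460,-.2147,.0716,.2394)"
```

```text
time: 28.2
tool_pos: [0.4601, -0.2156, 0.076]
tool_rot: [0.0, -0.119, 0.993, -0.0]
force: [0.1, 0.7, -0.3]
gripper_width: 0.0469
grasp_force: 36.4
t 28.2 tcp [ 0.4601 -0.2156  0.076 ] yaw -2.903 q6 -2.38 tilt [ 0.001 -0.    -1.   ] 
 ROW [-0.0001  0.0009  0.0044] -0.0011 alt 3.141
```

```bash
python3 -m jog '[[0,0.0009,0.001,-0.001],[0,0.0009,0.002,-0.001],[0,0.0009,0.003,-0.001],[0,0.0009,0.0036,-0.001],[0,0.0009,0.004,-0.001],[0,0.0009,0.0043,-0.001],[0,0.0009,0.0043,-0.001],[0,0.0009,0.0043,-0.001]]';python3 -c "from h import *;go(.460,-.2147,.0716,.2394)"
```

```text
time: 28.87
tool_pos: [0.4597, -0.2145, 0.0716]
tool_rot: [0.0, -0.119, 0.993, -0.0]
force: [-1.9, 0.1, 7.2]
gripper_width: 0.0472
grasp_force: 37.2
t 28.87 tcp [ 0.4597 -0.2145  0.0716] yaw -2.902 q6 -2.38 tilt [ 0. -0. -1.] 
 ROW [-0.0003 -0.0002 -0.    ] 0.0001 alt -3.142
```

Contact. I'll release, rise, move away and check.

```bash
python3 -m jog '[[0,0,0,0],[0,0,0,0],[0,0,0,0],[0,0,0,0],[0,0,-0.01,0],[0,0,-0.03,0],[0,0,-0.06,0],[0,0,-0.1,0],[0,0,-0.1,0]]' 0.066; python3 -m jog '[[-0.01,0.03,0,0],[-0.02,0.06,0,0],[-0.03,0.1,0,0],[-0.04,0.14,0,0],[-0.05,0.18,0,0],[-0.06,0.22,0,0],[-0.07,0.26,0,0],[-0.08,0.3,0,0],[-0.09,0.34,0,0],[-0.1,0.38,0,0],[-0.11,0.42,0,0],[-0.12,0.45,0,0],[-0.125,0.47,0,0],[-0.125,0.48,0,0],[-0.125,0.48,0,0],[-0.125,0.48,0,0]]'; python3 chk.py .054 .012 c4; python3 -c "
from h import *
cv2.imwrite('pics/end.png',read_camera('scene')[:,:,::-1])"
```

```text
time: 29.62
tool_pos: [0.4615, -0.2156, 0.1775]
tool_rot: [0.003, -0.12, 0.993, -0.003]
force: [-0.2, -0.7, 1.4]
gripper_width: 0.0659
grasp_force: 0.0
time: 30.95
tool_pos: [0.467, 0.2809, 0.1713]
tool_rot: [-0.0, -0.12, 0.993, -0.0]
force: [-0.6, -0.6, 0.8]
gripper_width: 0.0662
grasp_force: 0.0
```

View pics/c4.png

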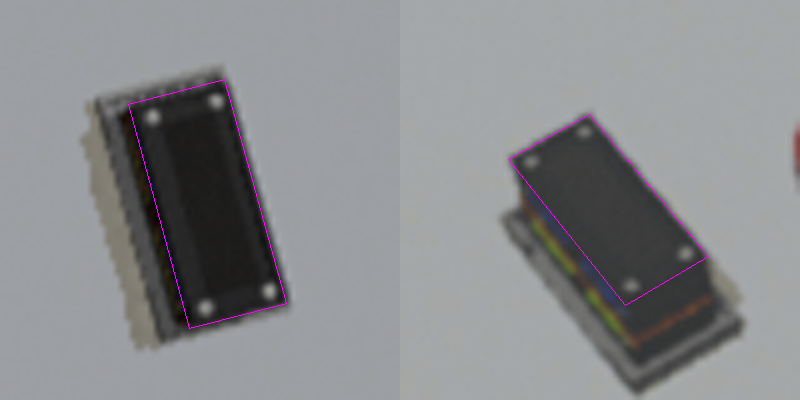

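View pics/end.png

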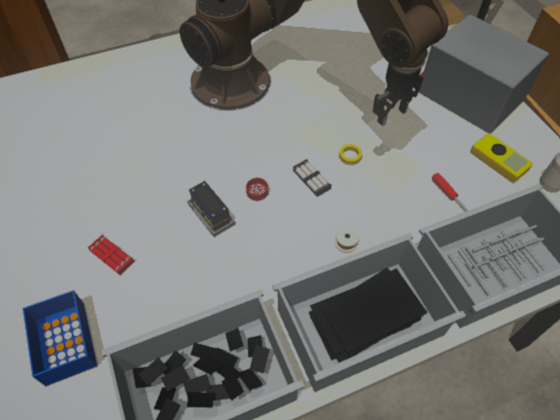

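The stack at (211,207) is aligned in both views, everything else is where it was, and the arm is clear.

```bash
python3 -c "from plant import *;print(hand_in())"
```

```text
the job is handed in; nothing more can be done
None
```

I rebuilt the pack in the housing in the order asked (lime module, orange plate, blue module, black cover), centred and lined up to within about 1 mm in the camera views, left everything else where it was, and handed it in at about 31 s.

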